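Wedge a loose casting tight in its shipping crate

TASK

The green casting slides about in its open crate: shove it across against the red divider, stand the wooden wedge (orange grip on top) upright on the crate floor in the gap between the casting and the dark tapered cleat, thin end first, and push it along the gap with firm hand pressure until it jams and the casting sits square and tight against the divider. Do not hammer it so hard that the casting is crushed, and leave the bottle, wrench and blue tray where they are.

Things in the scene. Friction and masses are not known exactly. Their poses are not given: they have to be found in the camera images.
- crate: Open plywood crate, fixed. Origin on the bench; x across it (towards the divider), y along it (the way the wedge is driven). Floor top at z 8 mm; inside x -72 to +88, y -160 to +140 mm; walls 10 mm thick, 48 mm high (-y end wall 22 mm). Cork filler fixed at the +y end: x -2 to +84, z up to 42, face at y +102.
- cleat (a point): Point on the sloping face of the dark wooden cleat fixed along the crate's -x wall (crate frame x -49.3, y 0, z 32 mm, the cleat's top edge). The cleat reaches from z 8 to 32 mm and y -130 to +137; its face lies at crate x = -49.3 mm + y/7, so the gap beside it narrows towards +y.
- divider: Red divider board, 12 mm thick, 250 mm long (y), 36 mm high, standing on the crate floor and fixed, parallel to the crate's y axis; where it is fixed differs by some millimetres across the crate each time. Origin at the bottom of the face that looks to the casting (crate -x side), at mid-length; the board extends to +x of it.
- casting: Loose green metal casting in the crate, 0.6 to 1.2 kg (may need up to 15 N to start sliding), block 75 (x) x 130 (y) x 40 mm high with a round boss of 36 mm diameter and 16 mm height on top at x +8, y 0. Origin at the centre of its underside. Its +x side is to lie flat against the divider, its -x side faces the wedge gap; y points the same way as the crate's y.
- wedge: Loose wooden wedge, 0.22 kg, upright on the bench: 130 mm long (y), 40 high; on top a centred orange grip ridge 22 wide (x), 60 long (y), z 40 to 66. Origin: centre of underside. +x side straight (x = +14 mm), goes to the casting; -x side tapers (x = -14 mm + y/7), goes to the cleat. Thin end (19 mm) at +y. In place its axes point as the crate's do.
- wedge_butt (a point): Centre of the wedge's thick end face (wedge frame x -5, y -65, z 20 mm), 37 mm wide, 40 mm high: push here along crate +y. Friction alone holds the jammed wedge; a push of 15 to 20 N is right. Measured poses tell only roughly where it jams (1 mm across the crate is 7 mm along it).
- oil: Bystander: white plastic bottle, 56 mm diameter, 130 mm high, red cap. Origin at the centre of its underside.
- wrench: Bystander: steel wrench 180 mm long lying on the bench beyond the crate. Origin at its middle.
- tray: Bystander: open blue tray 110 x 150 x 50 mm. Origin at the centre of its underside.
Things that resemble listed ones, but are neither listed nor needed, are in the scene too. What is shaped like the casting but pink is not meant. Several things look just like the wedge: the one meant starts farthest from the robot's base.

How it is judged:
By the outcome, as a careful person would: the job done as asked, in the order asked, and still so for the second after the job is handed in, with the robot touching nothing.
It also fails if it takes over 61 s, if anything falls off the work surface, if the arm or the gripper's body presses on something with over 40 N, if the wrist force passes 120 N, or if a joint passes its speed limit or range.

ROBOT

A 6-joint arm with a two-finger parallel gripper is mounted at the origin on the work surface. World frame = base frame: x ahead of the robot, y to its left, z up, the work surface at z = 0. Lengths are in m, angles in rad, forces in N, time in s.
With the tool pointing down it reaches from about 0.375 to 0.9 m from the base axis. Payload 3.1 kg.
Tool frame: the origin (TCP) lies at the very end of the fingers, on their centre line; the grasp point (between the pads) lies 19 mm behind it (r.tcp_to_grasp is the z of the grasp point in the tool frame, in m); z points along the fingers, y is the direction in which the jaws open and shut (so a half turn about z gives the same grasp; the last joint's range is limited). The gripper opens to 87 mm and grips with 3 to 60 N. Pads are 19 mm wide; open, the fingers measure 117 mm over their backs; the gripper's body (75 mm by 190 mm) begins 51 mm behind the grasp point.
Start: joints at [-1.399, 0.527, 1.433, -0, 1.181, -0.178], TCP at [0.214, -0.587, 0.223] pointing down, gripper open.
Joint ranges: [-3.08, 3.08], [-0.75, 2.2], [0.22, 2.44], [-1.43, 4.57], [0, 2.65], [-2.85, 2.85]. Speed limits (rad/s): [2.79, 2.79, 3.14, 3.14, 3.14, 3.14].

INTERFACE

Orientations are given as a unit quaternion [x, y, z, w].
In Python, from station import r, imaging gives the robot as it stands.
- The arm moves only by the tool jog_arm, never from a script. Its argument "motion" is a list of rows, each a list of 7 numbers: the shift along the tool's x, y, z normalised to -1 to 1, where 1 is 2.5 cm, then the turn, a rotation vector about the tool's x, y, z normalised to -1 to 1, where 1 is 6 degrees, then the opening, from 0 (shut) to 1 (fully open). A call has exactly 8 rows; each row shifts and turns the commanded pose from where the row before left it, along the tool's axes as they then stand; what a row does not reach is not made up. A row lasts 1/8 s, in which the tool goes at most 62.5 mm and 10.7 degrees, less where a joint would pass 70% of its speed; a pose out of reach is approached as far as the arm can. A call with a number of a shift or a turn outside -1 to 1 is refused whole. A call with a gripper value outside its range is refused whole. The fingers move at their own pace and stop on an object; the grip force is fixed at half the most. Time passes only in rows, so rows that do not move let the fingers close, or fill a call up. It gives the time, the measured TCP pose, the force and the opening at its end, in the units of the state.
- r.state(): the state, without advancing time (a new reading comes with each control period).
- imaging.read_camera(name): name is "side" or "top"; returns the picture (400x640x3 uint8, red, green, blue); there is no depth.
- imaging.camera_params(name): a dict with "K" (3x3 intrinsics, pixels), "R" (3x3) and "t" (3): a world point X has camera coordinates R X + t. Camera axes: x right, y down, z forward; pixel columns grow to the right and rows downward; lengths in m; the calibration is good to about 2 mm. A picture is of the moment at which its call begins. camera_params takes no time and is no camera call.
- r.job_done(): hands the job in, once; it reports no verdict.
Trained networks look in the newest picture that a camera, given by its name, has taken for a name from the list of things; names that differ only in an ending like _2 or _b are one class to them, and where a whole thing is asked for, a point or a joint stands for the part that bears it (a point fixed in the world has none). Each returns a list of dicts, best first, with "confidence" (0 to 1); they miss things now and then, are a little off and sometimes report something else, mostly with a low value. They report only what shows in the picture. A call takes as long as a camera call. They do not tell look-alikes from the thing itself.
- imaging.spot_in(camera, query): "xy" ([column, row] as shares, 0 to 1, of the picture: columns of its width, rows of its height, amid what is visible of it).
The state is a dict: "clock": time; "joints": joint angles; "joint_vel": joint speeds; "tau": joint torques, N m; "ee_pos": TCP position; "orientation": TCP orientation; "force": force on the tool from outside, world axes, zero at the start; "moment": the same for the moment, N m; "gripper_width": opening from 0.0 (shut) to 1.0 (fully open).
Only numpy, scipy, OpenCV 4.12 (cv2) and the standard library are available. Lean on these libraries where they do the work, as an engineer would, in place of code of your own. Each camera call takes 0.05 s, during which the arm holds its last target. There are 200 camera calls.

## Working session

There is one attempt and no reset: what is moved stays moved. The work goes in short steps, Python scripts to look and compute and a tool call to move; the robot and the scene stay as the last step left them, time stands still between calls to the robot, and variables do not carry over. Pictures are saved under pics/ and viewed, about 8 in all and at most 12, crops included, and the job is handed in when it is done.

Besides the shell and the picture viewer there is one more tool, called after "Emit:" as name([rows], argument=value, ...), one row to a line, values as JSON. jog_arm: Moves the arm, as the interface text tells. Its arguments: {"type":"object","properties":{"motion":{"type":"array"}},"required":["motion"]}

```bash
ls; mkdir -p pics
python3 - <<'E'
from station import r, imaging
import cv2
for c in("top","side"):
    im=imaging.read_camera(c); cv2.imwrite(f"pics/{c}0.png",im[:,:,::-1])
    for q in("wedge","casting","divider","cleat","crate"):
        print(c,q,[(round(d["xy"][0]*640),round(d["xy"][1]*400),round(d["confidence"],2)) for d in imaging.spot_in(c,q)])
    p=imaging.camera_params(c); print(p)
s=r.state(); print(s)
E
```

```text
pics
top wedge [(201, 270, 0.75), (210, 210, 0.59)]
top casting [(320, 270, 0.71), (325, 186, 0.57)]
top divider [(340, 166, 0.84)]
top cleat [(352, 192, 0.7)]
top crate [(341, 197, 0.78)]
{'K': array([[414.90884179,   0.        , 316.20765383],
       [  0.        , 414.90884179, 198.04369993],
       [  0.        ,   0.        ,   1.        ]]), 'R': array([[ 0.02149489, -0.99960714, -0.01798733],
       [-0.99841668, -0.02052689, -0.05237154],
       [ 0.05198174,  0.01908457, -0.99846566]]), 't': array([-0.04055824,  0.55391228,  1.21572655])}
side wedge [(225, 155, 0.84), (279, 157, 0.76)]
side casting [(326, 218, 0.61), (227, 224, 0.61), (282, 157, 0.44)]
side divider [(357, 226, 0.75)]
side cleat [(324, 241, 0.96), (281, 155, 0.49)]
side crate [(326, 242, 0.71)]
{'K': array([[464.01193053,   0.        , 325.67193086],
       [  0.        , 464.01193053, 202.08421002],
       [  0.        ,   0.        ,   1.        ]]), 'R': array([[ 0.98489502, -0.17175461,  0.02195789],
       [-0.07083881, -0.51539391, -0.85402048],
       [ 0.15799891,  0.83956505, -0.51977579]]), 't': array([-0.58598408,  0.06959566,  1.07615256])}
{'clock': 0.6, 'joints': array([-1.39949505e+00,  5.27465530e-01,  1.43275015e+00, -5.75965209e-06,
        1.18139533e+00, -1.78522120e-01]), 'joint_vel': array([-0.00022873, -0.00030089, -0.00048928, -0.00216562, -0.00095981,
       -0.00080604]), 'tau': array([-8.16808715e-04, -4.39746416e+01, -1.76890361e+01,  6.33321796e-02,
        5.07489871e-02, -2.18301903e-05]), 'ee_pos': array([ 0.21421236, -0.58709348,  0.2225536 ]), 'orientation': array([ 9.84741718e-01,  1.74022262e-01, -2.63105763e-06, -9.19065268e-06]), 'force': array([0.85916932, 0.57332326, 0.07838317]), 'moment': array([-0.00257962,  0.03929581,  0.00030309]), 'gripper_width': 0.9997861186995105}
```

View pics/top0.png

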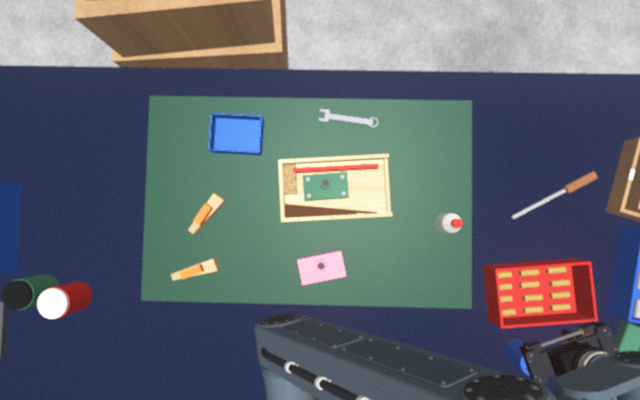

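View pics/side0.png

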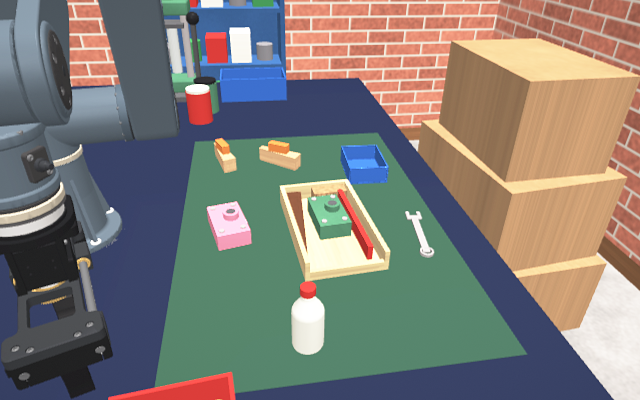

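```bash
cat > h.py <<'E'
import numpy as np, cv2
from station import r, imaging
P={c:imaging.camera_params(c) for c in("top","side")}
def w(c,u,v,z):
    p=P[c]; d=p["R"].T@np.linalg.inv(p["K"])@[u,v,1]; o=-p["R"].T@p["t"]
    return o+d*(z-o[2])/d[2]
def px(c,X):
    p=P[c]; q=p["K"]@(p["R"]@np.asarray(X,float)+p["t"]); return q[:2]/q[2]
def crop(c,x0,y0,x1,y1,s,name):
    im=imaging.read_camera(c)[y0:y1,x0:x1,::-1]
    im=cv2.resize(im,None,fx=s,fy=s,interpolation=cv2.INTER_CUBIC); cv2.imwrite(name,im)
E
python3 - <<'E'
from h import *
a=cv2.imread("pics/top0.png")
A=cv2.resize(a[145:230,270:400],None,fx=6,fy=6,interpolation=2)[:, :780]
B=cv2.resize(a[185:240,180:310],None,fx=6,fy=6,interpolation=2)[:, :300]
A=cv2.resize(a[145:230,270:400],None,fx=4,fy=4,interpolation=2)
B=cv2.resize(a[188:239,180:228],None,fx=6,fy=6,interpolation=2)
C=np.zeros((340,520+288,3),np.uint8); C[:340,:520]=A; C[:306,520:]=B
cv2.imwrite("pics/z1.png",C[:,:800])
s=cv2.imread("pics/side0.png")
A=cv2.resize(s[130:180,205:315],None,fx=3,fy=3,interpolation=2)
B=cv2.resize(s[175:280,275:395],None,fx=5,fy=5,interpolation=2)
E
```

```text
(no output)
```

View pics/z1.png

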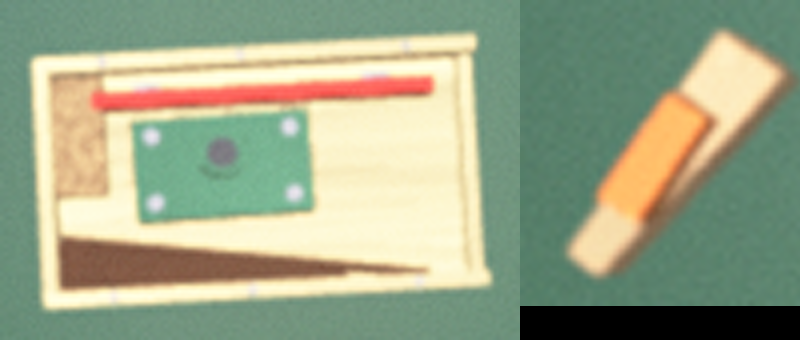

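```bash
cat >> h.py <<'E'
from scipy.optimize import least_squares
def fit(c,local,pix,g):
    # local: Nx3 body pts (z = height above its base incl. base z), pose x,y,yaw
    L=np.array(local,float)/1000
    def T(q): 
        C,S=np.cos(q[2]),np.sin(q[2]); return np.c_[q[0]+C*L[:,0]-S*L[:,1],q[1]+S*L[:,0]+C*L[:,1],L[:,2]]
    f=lambda q:np.concatenate([px(c,X)-p for X,p in zip(T(q),pix)])
    s=least_squares(f,g,loss="soft_l1"); return s.x,np.abs(f(s.x)).max()
def to_crate(cr,p):
    d=np.array(p[:2])-cr[:2]; C,S=np.cos(cr[2]),np.sin(cr[2]); return 1000*np.array([C*d[0]+S*d[1],-S*d[0]+C*d[1]])
E
cat > m.py <<'E'
from h import *
a=lambda l:[(270+u/4,145+v/4) for u,v in l]
b=lambda l:[(180+(u-520)/6,188+v/6) for u,v in l]
cr,e=fit("top",[(98,150,48),(98,-170,48),(-82,150,48)],a([(32,57),(475,35),(45,307)]),[.6,0,0]); print("crate",cr,e)
ca,e=fit("top",[(37.5,65,48),(37.5,-65,48),(-37.5,-65,48),(-37.5,65,48)],a([(133,123),(306,108),(313,209),(141,223)]),[.6,0,0]); print("casting",ca,e,to_crate(cr,ca),np.degrees(ca[2]-cr[2]))
dv,e=fit("top",[(0,125,44),(12,125,44),(0,-125,44),(12,-125,44)],a([(95,110),(93,93),(432,94),(432,78)]),[.6,0,0]); print("div",dv,e,to_crate(cr,dv),np.degrees(dv[2]-cr[2]))
wd,e=fit("top",[(14,-65,40),(-23.3,-65,40),(-4.7,65,40),(14,65,40)],b([(722,28),(790,75),(603,278),(567,250)]),[.6,.4,.7]); print("wedge",wd,e)
wd2,e=fit("top",[(11,-30,66),(-11,-30,66),(-11,30,66),(11,30,66)],b([(675,92),(715,122),(640,222),(598,195)]),[.6,.4,.7]); print("grip",wd2,e)
E
python3 - <<'E'
from m import *
for n,p in (("casting",[ca[0],ca[1],.05]),("wedge",[*wd[:2],.06]),("div",[*dv[:2],.044])): print(n,px("side",p))
print([np.hypot(*p[:2]) for p in (ca,wd,cr)])
for q in ("tray","wrench","oil"):
  d=imaging.spot_in("top",q)[0]["xy"]; print(q,w("top",d[0]*640,d[1]*400,.03))
E
```

```text
crate [ 0.57557535 -0.07365693  0.07198861] 0.2646359741396225
casting [ 0.58704059 -0.05653483  0.1028501 ] 1.1447048323339573 [12.66707274 16.25309925] 1.7682327720369346
div [ 0.63423687 -0.08446175  0.0651734 ] 1.0054419158397536 [ 57.73243503 -14.99614802] -0.39048315374824655
wedge [0.49944913 0.29288457 0.9912657 ] 0.697331347642745
grip [0.49902011 0.29188152 0.96071623] 0.4545532319547192
casting [326.94152383 208.20371697]
wedge [277.20825223 145.1819255 ]
div [348.87960088 215.20898695]
[np.float64(0.5897565909311018), np.float64(0.5789911961491575), np.float64(0.5802691841928891)]
tray [0.7368427  0.20453479 0.03      ]
wrench [ 0.78774685 -0.11794212  0.03      ]
oil [ 0.49147501 -0.41037405  0.03      ]
```

```bash
cat >> h.py <<'E'
CR=np.array([0.57557535,-0.07365693,0.07198861])
def fc(x,y):
    C,S=np.cos(CR[2]),np.sin(CR[2]); return CR[:2]+np.array([C*x-S*y,S*x+C*y])/1000
from scipy.spatial.transform import Rotation as Ro
def quat(yaw): # tool down, tool x at yaw deg
    y=np.radians(yaw); c,s=np.cos(y),np.sin(y)
    return Ro.from_matrix(np.array([[c,s,0],[s,-c,0],[0,0,-1]]))
def plan(legs,pos=None,R=None,pad=True):
    """legs: (xyz, yaw, grip). prints rows from the measured pose"""
    s=r.state(); p=s["ee_pos"] if pos is None else np.array(pos); R=Ro.from_quat(s["orientation"]) if R is None else R
    rows=[]
    for t,yaw,g in legs:
        t=np.array(t); rv=(R.inv()*quat(yaw)).as_rotvec(); n0=max(1,int(np.ceil(max(np.abs(t-p).max()/.024,np.linalg.norm(t-p)/.0285,np.abs(np.degrees(rv)).max()/6))))
        for k in range(n0,0,-1):
            sh=np.clip(np.round(R.inv().apply((t-p)/k)/.025,2),-1,1); rv=(R.inv()*quat(yaw)).as_rotvec()/k
            rt=np.clip(np.round(np.degrees(rv)/6,2),-1,1)
            p=p+R.apply(sh*.025); R=R*Ro.from_rotvec(np.radians(rt*6)); rows.append([*(float(v) for v in sh),*(float(v) for v in rt),g])
    while len(rows)%8: rows.append([0]*6+[rows[-1][6]])
    for i in range(0,len(rows),8): print(str(rows[i:i+8]).replace(" ","").replace("0.0,","0,").replace("0.0,","0,"))
    print("end",p)
def st():
    s=r.state(); R=Ro.from_quat(s["orientation"]).as_matrix()
    print(s["clock"],"pos",s["ee_pos"].round(4),"yaw",np.degrees(np.arctan2(R[1,0],R[0,0])).round(2),"tilt",R[:,2].round(4),"F",s["force"].round(1),"g",round(s["gripper_width"],3),"crate",to_crate(CR,s["ee_pos"]).round(1))
E
python3 - <<'E'
from h import *
a=fc(-47,16)
plan([([*a,.2],4.1,0),([*a,.036],4.1,0)])
E
```

```text
[[0.86,-0.7,0.04,0,0,0.12,0],[0.85,-0.71,0.04,0,0,0.12,0],[0.85,-0.73,0.04,0,0,0.12,0],[0.84,-0.74,0.04,0,0,0.12,0],[0.83,-0.75,0.04,0,0,0.12,0],[0.82,-0.76,0.04,0,0,0.12,0],[0.81,-0.77,0.04,0,0,0.12,0],[0.8,-0.78,0.04,0,0,0.12,0]]
[[0.79,-0.79,0.04,0,0,0.12,0],[0.78,-0.79,0.04,0,0,0.12,0],[0.77,-0.8,0.04,0,0,0.12,0],[0.76,-0.81,0.04,0,0,0.12,0],[0.75,-0.82,0.04,0,0,0.12,0],[0.73,-0.83,0.04,0,0,0.12,0],[0.72,-0.84,0.04,0,0,0.12,0],[0.71,-0.85,0.04,0,0,0.12,0]]
[[0.7,-0.86,0.04,0,0,0.12,0],[0.69,-0.87,0.04,0,0,0.12,0],[0.68,-0.88,0.05,0,0,0.12,0],[0.68,-0.89,0.04,0,0,0.13,0],[0.66,-0.9,0.05,0,0,0.12,0],[0.65,-0.91,0.04,0,0,0.13,0],[0,-0,0.94,0,0,-0,0],[0,-0,0.94,0,0,-0,0]]
[[0,-0,0.94,0,0,-0,0],[0,-0,0.94,0,0,-0,0],[0,-0,0.93,0,0,-0,0],[0,-0,0.94,0,0,-0,0],[0,-0,0.93,0,0,-0,0],[0,0,0,0,0,0,0],[0,0,0,0,0,0,0],[0,0,0,0,0,0,0]]
end [ 0.52753645 -0.06108134  0.03604961]
```

Emit:
jog_arm([
  [0.85, -0.72, 0, 0, 0, 0.12, 0],
  [0.85, -0.72, 0, 0, 0, 0.12, 0],
  [0.85, -0.74, 0, 0, 0, 0.12, 0],
  [0.84, -0.74, 0, 0, 0, 0.12, 0],
  [0.83, -0.75, 0, 0, 0, 0.12, 0],
  [0.82, -0.76, 0, 0, 0, 0.12, 0],
  [0.81, -0.77, 0, 0, 0, 0.12, 0],
  [0.8, -0.78, 0, 0, 0, 0.12, 0],
])

```text
clock: 1.75
ee_pos: [0.3282, -0.3937, 0.2227]
orientation: [0.992, 0.124, 0.0, 0.0]
force: [0.2, 0.1, 0.2]
gripper_width: 0.173
```

Emit:
jog_arm([
  [0.79, -0.79, 0, 0, 0, 0.12, 0],
  [0.78, -0.79, 0, 0, 0, 0.12, 0],
  [0.77, -0.8, 0, 0, 0, 0.12, 0],
  [0.76, -0.81, 0, 0, 0, 0.12, 0],
  [0.75, -0.82, 0, 0, 0, 0.12, 0],
  [0.73, -0.83, 0, 0, 0, 0.12, 0],
  [0.72, -0.84, 0, 0, 0, 0.12, 0],
  [0.71, -0.85, 0, 0, 0, 0.12, 0],
])

```text
clock: 2.75
ee_pos: [0.4422, -0.2032, 0.2228]
orientation: [0.997, 0.074, 0.0, 0.0]
force: [-0.3, 0.9, -0.4]
gripper_width: 0.007
```

Emit:
jog_arm([
  [0.7, -0.86, 0, 0, 0, 0.12, 0],
  [0.69, -0.87, 0, 0, 0, 0.12, 0],
  [0.68, -0.88, 0, 0, 0, 0.12, 0],
  [0.68, -0.89, 0, 0, 0, 0.13, 0],
  [0.66, -0.9, 0, 0, 0, 0.12, 0],
  [0.65, -0.91, 0, 0, 0, 0.13, 0],
  [0, 0, 0.9, 0, 0, 0, 0],
  [0, 0, 0.9, 0, 0, 0, 0],
])

```text
clock: 3.75
ee_pos: [0.5276, -0.0598, 0.1775]
orientation: [0.999, 0.036, 0.001, 0.0]
force: [0.3, 0.3, 1.1]
gripper_width: 0.006
```

Run:
```python
from h import *
st(); a=fc(-47,16)
plan([([*a,.1],4.1,0),([*a,.036],4.1,0)])
```

```text
3.75 pos [ 0.5276 -0.0598  0.1775] yaw 4.15 tilt [ 1.5e-03 -6.0e-04 -1.0e+00] F [0.3 0.3 1.1] g 0.006 crate [-46.9  17.3]
[[-0,0.01,0.77,0,-0,0,0],[-0,0.01,0.78,0,-0,0,0],[-0,0.01,0.77,0,-0.01,0,0],[-0.01,0.02,0.78,0.01,-0,0.01,0],[0,0,0.85,-0,-0,-0,0],[0,0,0.85,-0,-0,-0,0],[0,0,0.86,-0,-0,-0,0],[0,0,0,0,0,0,0]]
end [ 0.52752134 -0.06106994  0.03597063]
```

Emit:
jog_arm([
  [0, 0, 0.8, 0, 0, 0, 0],
  [0, 0, 0.8, 0, 0, 0, 0],
  [0, 0, 0.8, 0, 0, 0, 0],
  [0, 0, 0.8, 0, 0, 0, 0],
  [0, 0, 0.8, 0, 0, 0, 0],
  [0, 0, 0.8, 0, 0, 0, 0],
  [0, 0, 0.8, 0, 0, 0, 0],
  [0, 0, 0, 0, 0, 0, 0],
])

```text
clock: 4.75
ee_pos: [0.5262, -0.0599, 0.0365]
orientation: [0.999, 0.036, -0.001, -0.001]
force: [0.2, -0.0, 1.1]
gripper_width: 0.002
```

Emit:
jog_arm([
  [0.08, 0, 0, 0, 0, 0, 0],
  [0.08, 0, 0, 0, 0, 0, 0],
  [0.08, 0, 0, 0, 0, 0, 0],
  [0.08, 0, 0, 0, 0, 0, 0],
  [0.08, 0, 0, 0, 0, 0, 0],
  [0.06, 0, 0, 0, 0, 0, 0],
  [0.06, 0, 0, 0, 0, 0, 0],
  [0.06, 0, 0, 0, 0, 0, 0],
])

```text
clock: 5.75
ee_pos: [0.5403, -0.0591, 0.0374]
orientation: [0.999, 0.036, -0.001, -0.0]
force: [-3.4, -1.9, 2.0]
gripper_width: 0.004
```

Run:
```python
from h import *
st()
```

```text
5.75 pos [ 0.5403 -0.0591  0.0374] yaw 4.12 tilt [-2.8e-03  2.0e-04 -1.0e+00] F [-3.4 -1.9  2. ] g 0.004 crate [-34.1  17.1]
```

Emit:
jog_arm([
  [0.04, 0, 0, 0, 0, 0, 0],
  [0.04, 0, 0, 0, 0, 0, 0],
  [0.04, 0, 0, 0, 0, 0, 0],
  [0.04, 0, 0, 0, 0, 0, 0],
  [0.04, 0, 0, 0, 0, 0, 0],
  [0.04, 0, 0, 0, 0, 0, 0],
  [0.04, 0, 0, 0, 0, 0, 0],
  [0.04, 0, 0, 0, 0, 0, 0],
])

```text
clock: 6.75
ee_pos: [0.5465, -0.0577, 0.0373]
orientation: [0.999, 0.036, -0.003, -0.001]
force: [-7.1, -0.9, 5.0]
gripper_width: 0.006
```

Run:
```python
from h import *
st()
```

```text
6.75 pos [ 0.5465 -0.0577  0.0373] yaw 4.1 tilt [-0.0062  0.0017 -1.    ] F [-7.1 -0.9  5. ] g 0.006 crate [-27.9  18. ]
```

Emit:
jog_arm([
  [0.04, 0, 0, 0, 0, 0, 0],
  [0.04, 0, 0, 0, 0, 0, 0],
  [0.04, 0, 0, 0, 0, 0, 0],
  [0.04, 0, 0, 0, 0, 0, 0],
  [0, 0, 0, 0, 0, 0, 0],
  [0, 0, 0, 0, 0, 0, 0],
  [0, 0, 0, 0, 0, 0, 0],
  [0, 0, 0, 0, 0, 0, 0],
])

```text
clock: 7.75
ee_pos: [0.5492, -0.0575, 0.0373]
orientation: [0.999, 0.036, -0.004, -0.001]
force: [-8.0, -1.3, 6.0]
gripper_width: 0.007
```

Run:
```python
from h import *
st()
crop("top",270,145,400,230,6,"pics/z2.png")
```

```text
7.75 pos [ 0.5492 -0.0575  0.0373] yaw 4.12 tilt [-0.0088  0.0018 -1.    ] F [-8.  -1.3  6. ] g 0.007 crate [-25.2  18. ]
```

View pics/z2.png

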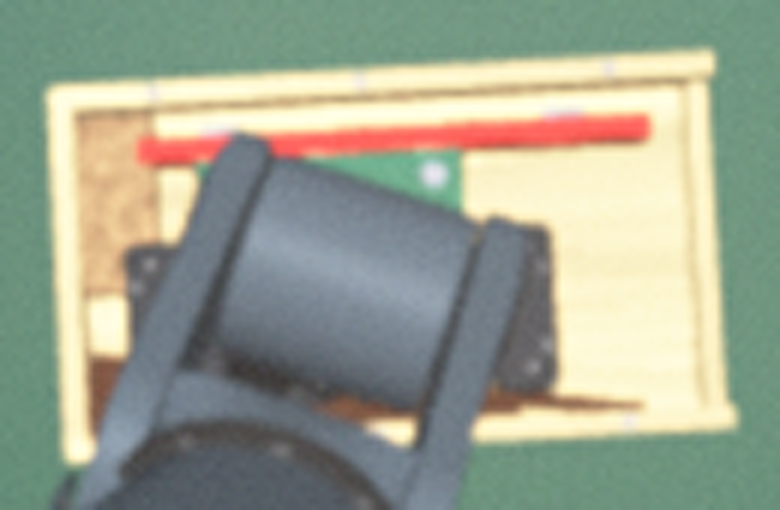

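The picture shows the arm hiding most of the casting; its visible +x edge (about 200–460, 155) meets the red divider at both ends. I'll press on until the force rises.

Emit:
jog_arm([
  [0.04, 0, 0, 0, 0, 0, 0],
  [0.04, 0, 0, 0, 0, 0, 0],
  [0.04, 0, 0, 0, 0, 0, 0],
  [0, 0, 0, 0, 0, 0, 0],
  [0, 0, 0, 0, 0, 0, 0],
  [0, 0, 0, 0, 0, 0, 0],
  [0, 0, 0, 0, 0, 0, 0],
  [0, 0, 0, 0, 0, 0, 0],
])

```text
clock: 8.8
ee_pos: [0.5492, -0.0573, 0.0372]
orientation: [0.999, 0.036, -0.007, -0.001]
force: [-12.4, -3.8, 10.7]
gripper_width: 0.006
```

Run:
```python
from h import *
st()
```

```text
8.8 pos [ 0.5492 -0.0573  0.0372] yaw 4.17 tilt [-0.0149  0.0022 -0.9999] F [-12.4  -3.8  10.7] g 0.006 crate [-25.1  18.2]
```

Emit:
jog_arm([
  [0.04, 0, 0, 0, 0, 0, 0],
  [0.04, 0, 0, 0, 0, 0, 0],
  [0.04, 0, 0, 0, 0, 0, 0],
  [0, 0, 0, 0, 0, 0, 0],
  [-0.3, 0, 0, 0, 0, 0, 0],
  [-0.3, 0, 0, 0, 0, 0, 0],
  [0, 0, -0.9, 0, 0, 0, 0],
  [0, 0, -0.9, 0, 0, 0, 0],
])

```text
clock: 9.8
ee_pos: [0.5454, -0.0591, 0.083]
orientation: [0.999, 0.035, 0.001, 0.0]
force: [0.6, 0.3, -0.3]
gripper_width: 0.008
```

Run:
```python
from h import *
st()
g=[.4995,.2923]  # wedge
plan([([*g,.14],144.5,0.6)])
```

```text
9.8 pos [ 0.5454 -0.0591  0.083 ] yaw 4.07 tilt [ 1.9e-03 -2.0e-04 -1.0e+00] F [ 0.6  0.3 -0.3] g 0.008 crate [-29.   16.7]
[[-0.03,-0.59,-0.1,0,-0,-0.98,0.6],[0.03,-0.59,-0.1,0,-0,-0.98,0.6],[0.09,-0.58,-0.09,0,-0,-0.97,0.6],[0.14,-0.57,-0.1,0,-0,-0.98,0.6],[0.2,-0.56,-0.09,0,0,-0.97,0.6],[0.26,-0.53,-0.1,0,0,-0.98,0.6],[0.31,-0.5,-0.09,0,0,-0.97,0.6],[0.36,-0.47,-0.1,0,0,-0.98,0.6]]
[[0.41,-0.43,-0.09,0,0,-0.97,0.6],[0.45,-0.39,-0.1,0,0,-0.98,0.6],[0.48,-0.34,-0.09,0,0,-0.97,0.6],[0.52,-0.29,-0.1,0,0,-0.98,0.6],[0.54,-0.23,-0.09,0,0,-0.97,0.6],[0.56,-0.18,-0.1,0,0,-0.98,0.6],[0.58,-0.12,-0.09,0,0,-0.97,0.6],[0.59,-0.06,-0.1,0,0,-0.98,0.6]]
[[0.59,0,-0.09,0,0,-0.97,0.6],[0.59,0.07,-0.1,0,0,-0.98,0.6],[0.58,0.12,-0.09,0,0,-0.97,0.6],[0.56,0.18,-0.1,0,0,-0.98,0.6],[0.54,0.24,-0.09,0,0,-0.97,0.6],[0.51,0.29,-0.1,0,0,-0.98,0.6],[0.48,0.34,-0.09,0.01,0.01,-0.97,0.6],[0.44,0.4,-0.1,0,0,-0.98,0.6]]
end [0.49951085 0.29243211 0.14005432]
```

Emit:
jog_arm([
  [-0.03, -0.59, -0.1, 0, 0, -0.98, 0.6],
  [0.03, -0.59, -0.1, 0, 0, -0.98, 0.6],
  [0.09, -0.58, -0.1, 0, 0, -0.98, 0.6],
  [0.14, -0.57, -0.1, 0, 0, -0.98, 0.6],
  [0.2, -0.56, -0.1, 0, 0, -0.98, 0.6],
  [0.26, -0.53, -0.1, 0, 0, -0.98, 0.6],
  [0.31, -0.5, -0.1, 0, 0, -0.98, 0.6],
  [0.36, -0.47, -0.1, 0, 0, -0.98, 0.6],
])

```text
clock: 10.8
ee_pos: [0.5304, 0.0587, 0.1028]
orientation: [0.901, 0.433, 0.001, 0.001]
force: [0.5, 0.3, -0.2]
gripper_width: 0.599
```

Emit:
jog_arm([
  [0.41, -0.43, -0.1, 0, 0, -0.98, 0.6],
  [0.45, -0.39, -0.1, 0, 0, -0.98, 0.6],
  [0.48, -0.34, -0.1, 0, 0, -0.98, 0.6],
  [0.52, -0.29, -0.1, 0, 0, -0.98, 0.6],
  [0.54, -0.23, -0.1, 0, 0, -0.98, 0.6],
  [0.56, -0.18, -0.1, 0, 0, -0.98, 0.6],
  [0.58, -0.12, -0.1, 0, 0, -0.98, 0.6],
  [0.59, -0.06, -0.1, 0, 0, -0.98, 0.6],
])

```text
clock: 11.8
ee_pos: [0.5139, 0.1762, 0.1228]
orientation: [0.654, 0.757, 0.001, 0.001]
force: [-0.2, 0.3, -0.3]
gripper_width: 0.601
```

Emit:
jog_arm([
  [0.59, 0, -0.1, 0, 0, -0.98, 0.6],
  [0.59, 0.07, -0.1, 0, 0, -0.98, 0.6],
  [0.58, 0.12, -0.1, 0, 0, -0.98, 0.6],
  [0.56, 0.18, -0.1, 0, 0, -0.98, 0.6],
  [0.54, 0.24, -0.1, 0, 0, -0.98, 0.6],
  [0.51, 0.29, -0.1, 0, 0, -0.98, 0.6],
  [0.48, 0.34, -0.1, 0, 0, -0.98, 0.6],
  [0.44, 0.4, -0.1, 0, 0, -0.98, 0.6],
])

```text
clock: 12.8
ee_pos: [0.4975, 0.2934, 0.1428]
orientation: [0.297, 0.955, 0.001, 0.001]
force: [0.0, 0.7, 0.3]
gripper_width: 0.599
```

Run:
```python
from h import *
st()
s=imaging.read_camera("side"); t=imaging.read_camera("top")
A=cv2.resize(s[90:190,220:340],None,fx=4,fy=4,interpolation=2); B=cv2.resize(t[150:232,280:400],None,fx=4,fy=4,interpolation=2)
C=np.zeros((728,480,3),np.uint8); C[:400]=A; C[400:]=B
cv2.imwrite("pics/z3.png",C[:,:,::-1]); 
cv2.imwrite("pics/z3.png",np.hstack([cv2.resize(s[90:190,230:330],(400,400),interpolation=2),cv2.resize(t[145:230,280:380],(400,340),interpolation=2)[np.r_[0:340,[339]*60]]])[:,:,::-1])
plan([([.4995,.2923,.0465],145.5,.6)])
```

```text
12.8 pos [0.4975 0.2934 0.1428] yaw 145.39 tilt [ 0.0023  0.0013 -1.    ] F [0.  0.7 0.3] g 0.599 crate [-51.4 371.8]
[[-0.02,-0.01,0.77,0.01,0,-0.01,0.6],[-0.02,-0,0.77,0,0,-0.01,0.6],[-0.02,-0,0.77,0.01,0,-0,0.6],[-0.02,-0.01,0.77,0,0.01,-0.01,0.6],[-0.02,-0,0.78,0.01,0,-0,0.6],[0,0,0,0,0,0,0.6],[0,0,0,0,0,0,0.6],[0,0,0,0,0,0,0.6]]
end [0.49947058 0.29236355 0.04649766]
```

View pics/z3.png

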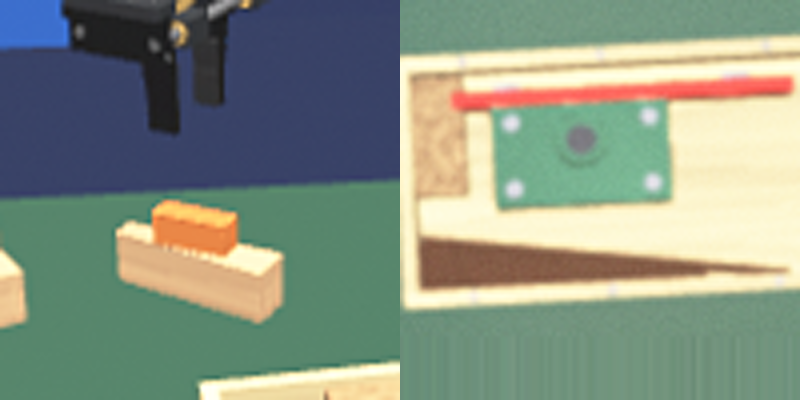

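The casting now lies flat along the divider (crop 492–670, 100), and the fingers are over the orange grip. Descend and grip.

Emit:
jog_arm([
  [-0.02, 0, 0.77, 0, 0, 0, 0.6],
  [-0.02, 0, 0.77, 0, 0, 0, 0.6],
  [-0.02, 0, 0.77, 0, 0, 0, 0.6],
  [-0.02, 0, 0.77, 0, 0, 0, 0.6],
  [-0.02, 0, 0.77, 0, 0, 0, 0.6],
  [0, 0, 0, 0, 0, 0, 0.6],
  [0, 0, 0, 0, 0, 0, 0.1],
  [0, 0, 0, 0, 0, 0, 0.1],
])

```text
clock: 13.9
ee_pos: [0.4995, 0.2911, 0.0472]
orientation: [0.299, 0.954, 0.001, 0.001]
force: [0.0, -0.3, -0.5]
gripper_width: 0.452
```

Emit:
jog_arm([
  [0, 0, 0, 0, 0, 0, 0.1],
  [0, 0, 0, 0, 0, 0, 0.1],
  [0, 0, -0.8, 0, 0, 0, 0.1],
  [0, 0, -0.8, 0, 0, 0, 0.1],
  [0, 0, -0.8, 0, 0, 0, 0.1],
  [0, 0, -0.8, 0, 0, 0, 0.1],
  [0, 0, 0, 0, 0, 0, 0.1],
  [0, 0, 0, 0, 0, 0, 0.1],
])

```text
clock: 14.9
ee_pos: [0.4979, 0.2906, 0.1255]
orientation: [0.299, 0.954, -0.001, -0.001]
force: [0.9, -0.2, -2.2]
gripper_width: 0.253
```

Run:
```python
from m import *
st()
a=lambda l:[(280+(u-400)/4,145+v/4) for u,v in l]
ca,e=fit("top",[(37.5,65,48),(37.5,-65,48),(-37.5,-65,48),(-37.5,65,48)],a([(492,107),(670,95),(671,200),(500,210)]),[.6,0,0]); print("casting",ca,e,to_crate(CR,ca),np.degrees(ca[2]-CR[2]))
crop("side",215,70,345,170,6,"pics/z4.png")
```

```text
crate [ 0.57557535 -0.07365693  0.07198861] 0.2646359741396225
casting [ 0.58704059 -0.05653483  0.1028501 ] 1.1447048323339573 [12.66707274 16.25309925] 1.7682327720369346
div [ 0.63423687 -0.08446175  0.0651734 ] 1.0054419158397536 [ 57.73243503 -14.99614802] -0.39048315374824655
wedge [0.49944913 0.29288457 0.9912657 ] 0.697331347642745
grip [0.49902011 0.29188152 0.96071623] 0.4545532319547192
14.9 pos [0.4979 0.2906 0.1255] yaw 145.2 tilt [-1.7e-03 -7.0e-04 -1.0e+00] F [ 0.9 -0.2 -2.2] g 0.253 crate [-51.3 368.9]
casting [ 0.59626956 -0.05661035  0.07980343] 1.4653530699665112 [21.86671276 15.51396862] 0.44775638768130477
```

View pics/z4.png

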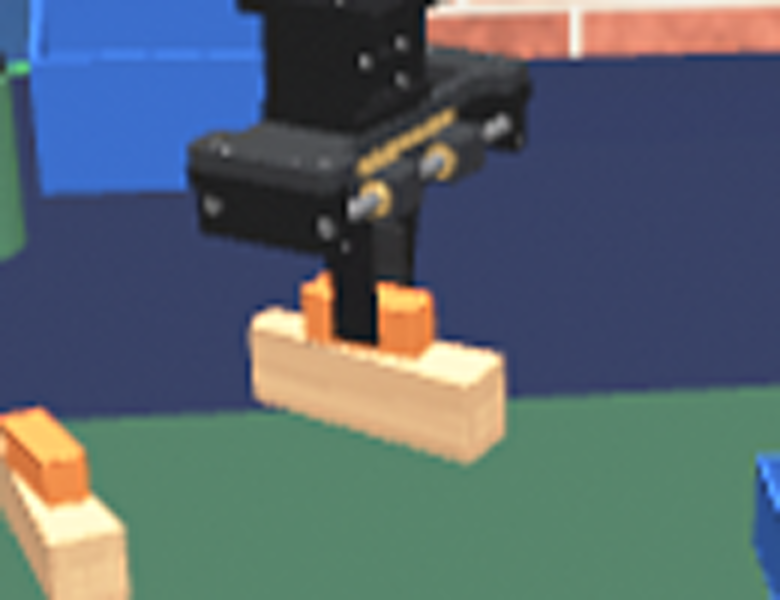

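Wedge is held firmly, level, opening 22 mm as expected. On to the crate.

Run:
```python
from h import *
plan([([*fc(-34,-15),.125],94.1,.1)])
```

```text
[[-0.64,-0.72,0,-0,-0,0.53,0.1],[-0.68,-0.68,0,-0,-0,0.53,0.1],[-0.71,-0.64,0,-0,-0,0.53,0.1],[-0.75,-0.6,0,-0,-0,0.53,0.1],[-0.78,-0.56,0,-0,-0,0.53,0.1],[-0.81,-0.52,0,-0,-0,0.53,0.1],[-0.84,-0.47,0,-0,-0,0.53,0.1],[-0.86,-0.43,0,-0,0,0.53,0.1]]
[[-0.88,-0.38,0,-0,0,0.53,0.1],[-0.9,-0.33,0,-0,0,0.54,0.1],[-0.92,-0.27,0,-0,0,0.53,0.1],[-0.93,-0.22,0,-0,0,0.54,0.1],[-0.95,-0.17,0,-0.01,0,0.53,0.1],[-0.95,-0.12,0.01,-0,0,0.54,0.1],[-0.96,-0.07,0,-0.01,0,0.53,0.1],[-0.96,-0.01,0.01,-0,0,0.54,0.1]]
end [ 0.542701   -0.09097006  0.12492898]
```

Emit:
jog_arm([
  [-0.64, -0.72, 0, 0, 0, 0.53, 0.1],
  [-0.68, -0.68, 0, 0, 0, 0.53, 0.1],
  [-0.71, -0.64, 0, 0, 0, 0.53, 0.1],
  [-0.75, -0.6, 0, 0, 0, 0.53, 0.1],
  [-0.78, -0.56, 0, 0, 0, 0.53, 0.1],
  [-0.81, -0.52, 0, 0, 0, 0.53, 0.1],
  [-0.84, -0.47, 0, 0, 0, 0.53, 0.1],
  [-0.86, -0.43, 0, 0, 0, 0.53, 0.1],
])

```text
clock: 15.95
ee_pos: [0.5208, 0.0992, 0.1252]
orientation: [0.503, 0.865, -0.001, -0.001]
force: [0.9, 0.1, -2.6]
gripper_width: 0.252
```

Emit:
jog_arm([
  [-0.88, -0.38, 0, 0, 0, 0.53, 0.1],
  [-0.9, -0.33, 0, 0, 0, 0.53, 0.1],
  [-0.92, -0.27, 0, 0, 0, 0.53, 0.1],
  [-0.93, -0.22, 0, 0, 0, 0.54, 0.1],
  [-0.95, -0.17, 0, 0, 0, 0.54, 0.1],
  [-0.95, -0.12, 0, 0, 0, 0.54, 0.1],
  [-0.96, -0.07, 0, 0, 0, 0.54, 0.1],
  [-0.96, -0.01, 0, 0, 0, 0.54, 0.1],
])

```text
clock: 16.95
ee_pos: [0.543, -0.0912, 0.1251]
orientation: [0.683, 0.731, -0.0, -0.001]
force: [0.3, -0.4, -2.7]
gripper_width: 0.249
```

Run:
```python
from h import *
st()
plan([([*fc(-34,-15),.095],94.1,.1)])
crop("side",265,150,395,250,6,"pics/z5.png")
```

```text
16.95 pos [ 0.543  -0.0912  0.1251] yaw 93.91 tilt [-2.2e-03  9.0e-04 -1.0e+00] F [ 0.3 -0.4 -2.7] g 0.249 crate [-33.8 -15.1]
[[0,-0,0.6,-0.01,-0,-0.02,0.1],[0,-0.01,0.6,-0.01,-0.01,-0.01,0.1],[0,0,0,0,0,0,0.1],[0,0,0,0,0,0,0.1],[0,0,0,0,0,0,0.1],[0,0,0,0,0,0,0.1],[0,0,0,0,0,0,0.1],[0,0,0,0,0,0,0.1]]
end [ 0.54267191 -0.09115682  0.09511436]
```

View pics/z5.png

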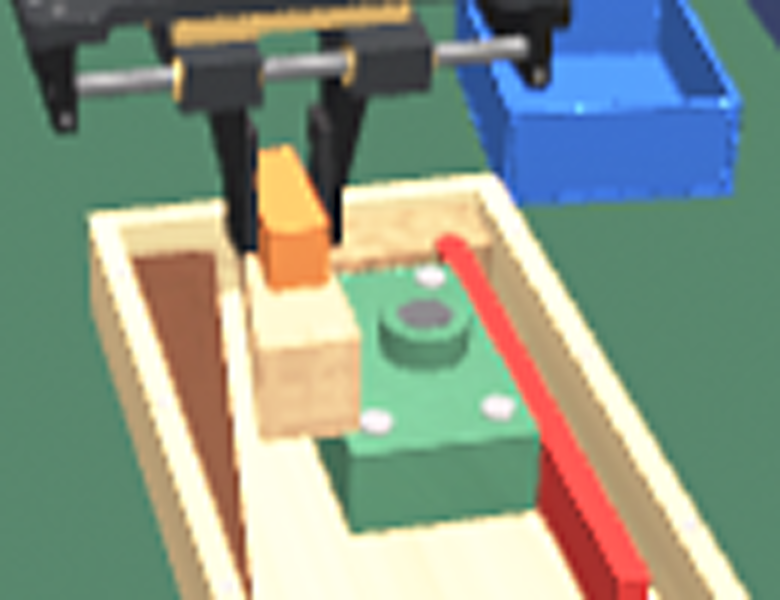

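Run:
```python
from h import *
q=lambda u,v,z:to_crate(CR,w("side",265+u/6,150+v/6,z)).round(1)
print("wedge butt bottom R,L", q(358,428,.078),q(262,437,.078), "expect",[-34+14+.2,-80],[-34-23.3+.2,-80])
print("wedge butt top R,L", q(358,335,.118),q(252,345,.118))
print("casting near bottom left",q(352,530,.008),"top left",q(345,445,.048),"top right",q(537,430,.048))
print("div near top",q(615,585,.044),q(645,580,.044))
```

```text
wedge butt bottom R,L [-16.7 -77.4] [-51.5 -75.8] expect [-19.8, -80] [-57.099999999999994, -80]
wedge butt top R,L [-17.8 -78.5] [-55.5 -77.2]
casting near bottom left [ -9.1 -43.5] top left [-12.8 -44. ] top right [ 60.6 -49.4]
div near top [  60.7 -143.4] [  72.  -142.9]
```

Emit:
jog_arm([
  [0, 0, 0.4, 0, 0, 0, 0.1],
  [0, 0, 0.4, 0, 0, 0, 0.1],
  [0, 0, 0.3, 0, 0, 0, 0.1],
  [0, 0, 0.3, 0, 0, 0, 0.1],
  [0, 0, 0.2, 0, 0, 0, 0.1],
  [0, 0, 0.2, 0, 0, 0, 0.1],
  [0, 0, 0.2, 0, 0, 0, 0.1],
  [0, 0, 0, 0, 0, 0, 0.1],
])

```text
clock: 18.0
ee_pos: [0.5435, -0.0906, 0.076]
orientation: [0.682, 0.731, -0.0, -0.0]
force: [-0.2, -0.1, -1.4]
gripper_width: 0.252
```

Run:
```python
from h import *
st()
```

```text
18.0 pos [ 0.5435 -0.0906  0.076 ] yaw 94.02 tilt [-6.e-04  3.e-04 -1.e+00] F [-0.2 -0.1 -1.4] g 0.252 crate [-33.3 -14.6]
```

Emit:
jog_arm([
  [0, 0, 0.2, 0, 0, 0, 0.1],
  [0, 0, 0.2, 0, 0, 0, 0.1],
  [0, 0, 0.15, 0, 0, 0, 0.1],
  [0, 0, 0.1, 0, 0, 0, 0.1],
  [0, 0, 0.08, 0, 0, 0, 0.1],
  [0, 0, 0.07, 0, 0, 0, 0.1],
  [0, 0, 0.02, 0, 0, 0, 0.1],
  [0, 0, 0, 0, 0, 0, 0.1],
])

```text
clock: 19.0
ee_pos: [0.5437, -0.0906, 0.0558]
orientation: [0.682, 0.731, 0.0, 0.0]
force: [0.2, -0.1, -1.3]
gripper_width: 0.245
```

Run:
```python
from h import *
st()
```

```text
19.0 pos [ 0.5437 -0.0906  0.0558] yaw 94.02 tilt [ 1.e-04 -0.e+00 -1.e+00] F [ 0.2 -0.1 -1.3] g 0.245 crate [-33.  -14.6]
```

Emit:
jog_arm([
  [0, 0, 0.03, 0, 0, 0, 0.1],
  [0, 0, 0, 0, 0, 0, 0.4],
  [0, 0, 0, 0, 0, 0, 0.4],
  [0, 0, 0, 0, 0, 0, 0.4],
  [0, 0, -0.5, 0, 0, 0, 0.4],
  [0, 0, -0.6, 0, 0, 0, 0.4],
  [0, 0, -0.6, 0, 0, 0, 0.4],
  [0, 0, 0, 0, 0, 0, 0.4],
])

```text
clock: 20.0
ee_pos: [0.5449, -0.091, 0.0995]
orientation: [0.682, 0.732, 0.001, 0.002]
force: [-0.4, 0.6, 0.7]
gripper_width: 0.4
```

Run:
```python
from h import *
st()
plan([([*fc(-37,-107),.098],94.1,0),([*fc(-37,-107),.022],94.1,0)])
```

```text
20.0 pos [ 0.5449 -0.091   0.0995] yaw 94.03 tilt [ 0.0038 -0.0015 -1.    ] F [-0.4  0.6  0.7] g 0.4 crate [-31.8 -15.1]
[[-0.92,-0.05,0.02,0.01,0,-0,0],[-0.92,-0.05,0.02,0.01,0.01,-0,0],[-0.92,-0.05,0.01,0.01,0,-0.01,0],[-0.91,-0.05,0.02,0.01,0.01,-0,0],[-0,-0,0.76,-0,-0,-0,0],[-0,-0,0.76,-0,-0,-0,0],[-0,-0,0.76,-0,-0,-0,0],[-0.01,-0,0.76,-0,-0,-0,0]]
end [ 0.54639092 -0.18313818  0.02188875]
```

Emit:
jog_arm([
  [-0.92, -0.05, 0, 0, 0, 0, 0],
  [-0.92, -0.05, 0, 0, 0, 0, 0],
  [-0.92, -0.05, 0, 0, 0, 0, 0],
  [-0.92, -0.05, 0, 0, 0, 0, 0],
  [0, 0, 0.78, 0, 0, 0, 0],
  [0, 0, 0.78, 0, 0, 0, 0],
  [0, 0, 0.78, 0, 0, 0, 0],
  [0, 0, 0.76, 0, 0, 0, 0],
])

```text
clock: 21.0
ee_pos: [0.5452, -0.1835, 0.0192]
orientation: [0.682, 0.731, 0.0, 0.0]
force: [-0.2, 0.6, -0.1]
gripper_width: 0.006
```

Emit:
jog_arm([
  [0.16, 0, 0, 0, 0, 0, 0],
  [0.16, 0, 0, 0, 0, 0, 0],
  [0.16, 0, 0, 0, 0, 0, 0],
  [0.16, 0, 0, 0, 0, 0, 0],
  [0.16, 0, 0, 0, 0, 0, 0],
  [0.16, 0, 0, 0, 0, 0, 0],
  [0.16, 0, 0, 0, 0, 0, 0],
  [0.16, 0, 0, 0, 0, 0, 0],
])

```text
clock: 22.0
ee_pos: [0.5431, -0.1508, 0.0202]
orientation: [0.682, 0.731, 0.0, 0.0]
force: [0.1, -2.0, 1.5]
gripper_width: 0.006
```

Run:
```python
from h import *
st()
```

```text
22.0 pos [ 0.5431 -0.1508  0.0202] yaw 94.02 tilt [ 6.e-04 -5.e-04 -1.e+00] F [ 0.1 -2.   1.5] g 0.006 crate [-37.9 -74.6]
```

Emit:
jog_arm([
  [0.1, 0, 0, 0, 0, 0, 0],
  [0.1, 0, 0, 0, 0, 0, 0],
  [0.1, 0, 0, 0, 0, 0, 0],
  [0.1, 0, 0, 0, 0, 0, 0],
  [0.1, 0, 0, 0, 0, 0, 0],
  [0.08, 0.03, 0, 0, 0, 0, 0],
  [0.08, 0.03, 0, 0, 0, 0, 0],
  [0.08, 0, 0, 0, 0, 0, 0],
])

```text
clock: 23.0
ee_pos: [0.5432, -0.1321, 0.02]
orientation: [0.682, 0.731, 0.0, 0.0]
force: [0.5, -1.3, 0.9]
gripper_width: 0.003
```

Run:
```python
from h import *
st()
```

```text
23.0 pos [ 0.5432 -0.1321  0.02  ] yaw 94.02 tilt [ 1.e-04  0.e+00 -1.e+00] F [ 0.5 -1.3  0.9] g 0.003 crate [-36.5 -56. ]
```

Emit:
jog_arm([
  [0.05, 0, 0, 0, 0, 0, 0],
  [0.05, 0, 0, 0, 0, 0, 0],
  [0.05, 0, 0, 0, 0, 0, 0],
  [0.05, 0, 0, 0, 0, 0, 0],
  [0.05, 0, 0, 0, 0, 0, 0],
  [0.05, 0, 0, 0, 0, 0, 0],
  [0.05, 0, 0, 0, 0, 0, 0],
  [0.05, 0, 0, 0, 0, 0, 0],
])

```text
clock: 24.0
ee_pos: [0.5426, -0.1223, 0.0201]
orientation: [0.682, 0.731, 0.0, 0.0]
force: [0.4, -1.6, 0.7]
gripper_width: 0.005
```

Run:
```python
from h import *
st()
```

```text
24.0 pos [ 0.5426 -0.1223  0.0201] yaw 94.02 tilt [ 6.e-04 -2.e-04 -1.e+00] F [ 0.4 -1.6  0.7] g 0.005 crate [-36.3 -46.1]
```

Emit:
jog_arm([
  [0.04, 0, 0, 0, 0, 0, 0],
  [0.04, 0, 0, 0, 0, 0, 0],
  [0.04, 0, 0, 0, 0, 0, 0],
  [0.04, 0, 0, 0, 0, 0, 0],
  [0.04, 0, 0, 0, 0, 0, 0],
  [0.04, 0, 0, 0, 0, 0, 0],
  [0, 0, 0, 0, 0, 0, 0],
  [0, 0, 0, 0, 0, 0, 0],
])

```text
clock: 25.0
ee_pos: [0.5417, -0.1161, 0.02]
orientation: [0.682, 0.731, -0.0, -0.0]
force: [1.4, -0.4, 0.5]
gripper_width: 0.007
```

Run:
```python
from h import *
st()
```

```text
25.0 pos [ 0.5417 -0.1161  0.02  ] yaw 94.02 tilt [-6.e-04  4.e-04 -1.e+00] F [ 1.4 -0.4  0.5] g 0.007 crate [-36.8 -39.9]
```

Emit:
jog_arm([
  [0.04, 0.02, 0, 0, 0, 0, 0],
  [0.04, 0.02, 0, 0, 0, 0, 0],
  [0.04, 0, 0, 0, 0, 0, 0],
  [0.04, 0, 0, 0, 0, 0, 0],
  [0.04, 0, 0, 0, 0, 0, 0],
  [0.04, 0, 0, 0, 0, 0, 0],
  [0, 0, 0, 0, 0, 0, 0],
  [0, 0, 0, 0, 0, 0, 0],
])

```text
clock: 26.0
ee_pos: [0.5425, -0.11, 0.02]
orientation: [0.682, 0.731, 0.0, -0.0]
force: [0.3, -0.5, -0.5]
gripper_width: 0.008
```

Run:
```python
from h import *
st()
```

```text
26.0 pos [ 0.5425 -0.11    0.02  ] yaw 94.02 tilt [-2.e-04  3.e-04 -1.e+00] F [ 0.3 -0.5 -0.5] g 0.008 crate [-35.6 -33.9]
```

Emit:
jog_arm([
  [0.04, 0, 0, 0, 0, 0, 0],
  [0.04, 0, 0, 0, 0, 0, 0],
  [0.04, 0, 0, 0, 0, 0, 0],
  [0.04, 0, 0, 0, 0, 0, 0],
  [0.04, 0, 0, 0, 0, 0, 0],
  [0.04, 0, 0, 0, 0, 0, 0],
  [0, 0, 0, 0, 0, 0, 0],
  [0, 0, 0, 0, 0, 0, 0],
])

```text
clock: 27.0
ee_pos: [0.5425, -0.1061, 0.0201]
orientation: [0.681, 0.732, -0.001, 0.001]
force: [-0.8, -8.1, -1.3]
gripper_width: 0.003
```

Run:
```python
from h import *
st()
s=imaging.read_camera("side"); t=imaging.read_camera("top")
cv2.imwrite("pics/z6.png",np.hstack([cv2.resize(s[160:260,265:365],(400,400),interpolation=2),cv2.resize(t[140:240,275:375],(400,400),interpolation=2)])[:,:,::-1])
```

```text
27.0 pos [ 0.5425 -0.1061  0.0201] yaw 94.09 tilt [ 9.0e-04 -2.6e-03 -1.0e+00] F [-0.8 -8.1 -1.3] g 0.003 crate [-35.3 -30. ]
```

View pics/z6.png

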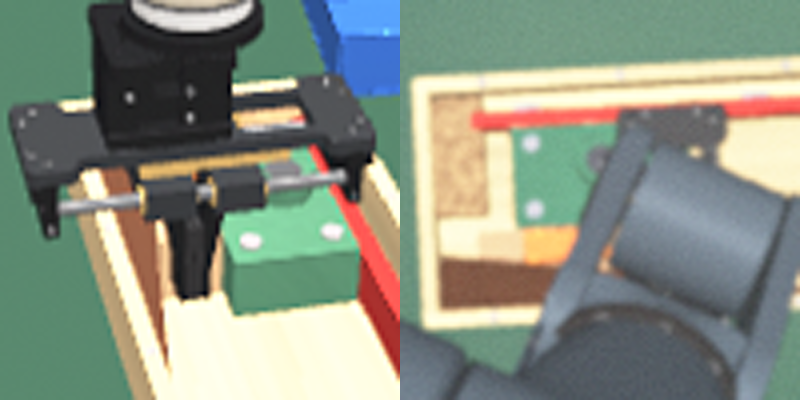

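The wedge is between cleat and casting, and the push has begun to build up (8 N). I'll press to 15–20 N.

Emit:
jog_arm([
  [0.03, 0, 0, 0, 0, 0, 0],
  [0.03, 0, 0, 0, 0, 0, 0],
  [0.03, 0, 0, 0, 0, 0, 0],
  [0, 0, 0, 0, 0, 0, 0],
  [0, 0, 0, 0, 0, 0, 0],
  [0, 0, 0, 0, 0, 0, 0],
  [0, 0, 0, 0, 0, 0, 0],
  [0, 0, 0, 0, 0, 0, 0],
])

```text
clock: 28.1
ee_pos: [0.5426, -0.106, 0.0202]
orientation: [0.681, 0.732, -0.002, 0.002]
force: [-3.0, -14.4, -1.4]
gripper_width: 0.005
```

Run:
```python
from h import *
st()
```

```text
28.1 pos [ 0.5426 -0.106   0.0202] yaw 94.17 tilt [ 0.0015 -0.0055 -1.    ] F [ -3.  -14.4  -1.4] g 0.005 crate [-35.2 -29.9]
```

Emit:
jog_arm([
  [0.03, 0, 0, 0, 0, 0, 0],
  [0.02, 0, 0, 0, 0, 0, 0],
  [0.02, 0, 0, 0, 0, 0, 0],
  [0, 0, 0, 0, 0, 0, 0],
  [0, 0, 0, 0, 0, 0, 0],
  [0, 0, 0, 0, 0, 0, 0],
  [0, 0, 0, 0, 0, 0, 0],
  [0, 0, 0, 0, 0, 0, 0],
])

```text
clock: 29.1
ee_pos: [0.5426, -0.1059, 0.0202]
orientation: [0.681, 0.733, -0.002, 0.003]
force: [-4.5, -20.3, -2.9]
gripper_width: 0.009
```

Run:
```python
from h import *
st()
```

```text
29.1 pos [ 0.5426 -0.1059  0.0202] yaw 94.23 tilt [ 0.0018 -0.0077 -1.    ] F [ -4.5 -20.3  -2.9] g 0.009 crate [-35.2 -29.8]
```

Emit:
jog_arm([
  [-0.1, 0, 0, 0, 0, 0, 0],
  [-0.2, 0, 0, 0, 0, 0, 0],
  [-0.3, 0, 0, 0, 0, 0, 0],
  [-0.4, 0, 0, 0, 0, 0, 0],
  [-0.3, 0, 0, 0, 0, 0, 0],
  [0, 0, -0.8, 0, 0, 0, 0],
  [0, 0, -0.9, 0, 0, 0, 0],
  [0, 0, -0.9, 0, 0, 0, 0],
])

```text
clock: 30.1
ee_pos: [0.544, -0.1328, 0.0856]
orientation: [0.682, 0.731, -0.0, -0.0]
force: [0.1, -0.6, -0.0]
gripper_width: 0.006
```

Emit:
jog_arm([
  [-0.5, 0, -0.9, 0, 0, 0, 0],
  [-0.9, 0, -0.9, 0, 0, 0, 0],
  [-0.9, 0, -0.5, 0, 0, 0, 0],
  [-0.9, 0, 0, 0, 0, 0, 0],
  [-0.9, 0, 0, 0, 0, 0, 0],
  [-0.9, 0, 0, 0, 0, 0, 0],
  [-0.9, 0, 0, 0, 0, 0, 0],
  [-0.9, 0, 0, 0, 0, 0, 0],
])

```text
clock: 31.1
ee_pos: [0.5559, -0.3037, 0.1421]
orientation: [0.682, 0.731, -0.0, -0.0]
force: [-0.1, 0.3, 0.3]
gripper_width: 0.01
```

Run:
```python
from h import *
st()
s=imaging.read_camera("side"); t=imaging.read_camera("top")
cv2.imwrite("pics/z7.png",np.hstack([cv2.resize(s[170:270,265:365],(400,400),interpolation=2),cv2.resize(t[140:240,275:375],(400,400),interpolation=2)])[:,:,::-1])
```

```text
31.1 pos [ 0.5559 -0.3037  0.1421] yaw 94.02 tilt [-6.e-04  5.e-04 -1.e+00] F [-0.1  0.3  0.3] g 0.01 crate [ -36.1 -228. ]
```

View pics/z7.png

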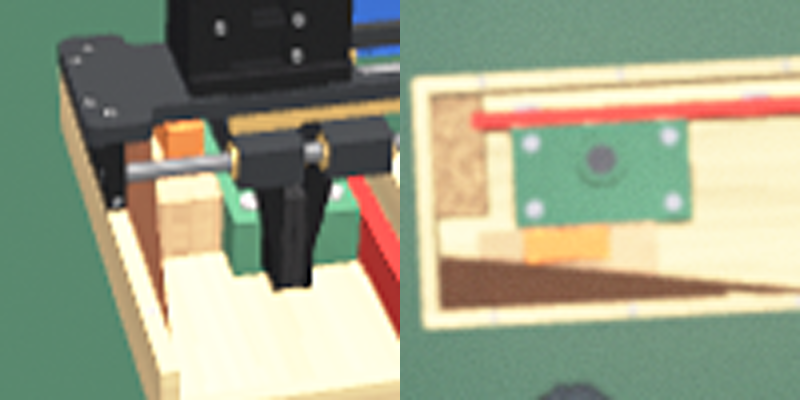

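Run:
```python
from h import *
r.job_done(); print(r.state()["clock"])
```

```text
the job is handed in; nothing more can be done
the job is handed in; nothing more can be done
```

The job is done and handed in at about 31 s on the robot's clock, against the 61 s limit.

- **Casting:** I shoved it across with closed fingers until it stopped at the divider. The last reading was about 13 N; I then pressed slightly further.
- **Wedge:** I picked the one farthest from the base by its orange grip and stood it upright in the gap, thin end first. I released it and pushed it along by its butt until it stopped moving. The final push read about 20 N along the gap, with no further movement between 8 and 20 N.
- **Last checks:** After backing off, the wrist read about 0 N. The pictures show the casting flat along the divider and the wedge upright between cleat and casting. The arm was clear of everything.
- **Disagreements:**
  - The wedge jammed about 10 mm further along than the pictures predicted, which corresponds to about 1.5 mm across the crate.
  - The side camera read about 3 mm off the top camera across the crate.
- **Not checked:** I did not measure the casting's final position numerically after the last push. I also did not photograph the bottle, wrench and tray again; I planned the moves clear of them.

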